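# Fill the condiment caddy for the table

### The job

Fill the condiment caddy for the table: stand the purple sugar canister in the square holder, the grey-lidded glass jar in the wide round holder, the salt shaker in the narrow low holder and the tall red-capped sauce bottle in the tall metal sleeve, each resting on the floor of its holder. Keep everything upright and set each thing down rather than dropping it. Leave the white medicine bottle with the blue cap and the drinks can standing where they are: they do not belong in the caddy.

Things in the scene. Friction and masses are not known exactly. Their poses are not given: they have to be found in the camera images.
- sugar_canister: purple canister, rounded square in section, 65 x 65 mm (81 mm across the rounded corners), with a light wooden lid that stays on. Body 85 mm high, lid (also 65 mm square) to 98 mm, a knob 20 mm wide to 115 mm. Grasp it across two flat sides near the lid, fingers along its x or y axis; about 0.25 kg, loose. Origin: centre of its underside; z up along its axis. x and y square to its flat sides.
- spread_jar: glass jar with a brown spread inside, a green label and a round grey lid: body rounded square, 64 mm across the flats (square to x and y), 77 mm across the corners, up to 67 mm high, narrowing to 55 mm under the lid; lid 61 mm across, from 84 to 100 mm, the best place to grip; about 0.29 kg, loose. Origin: centre of its underside; z up along its axis.
- salt_shaker: small round salt shaker, clear with grey contents and a domed grey top: 43 mm across at 27 mm up, tapering to 33 mm at 62 to 80 mm, 90 mm high; about 0.1 kg, loose. Origin: centre of its underside; z up along its axis.
- sauce_bottle: tall slim sauce bottle with a red cap and a dark label: body 45 mm across up to 94 mm, then a long neck, 188 mm high. To the fingers the neck is a cone, 33 mm across at 140 mm up, 28 mm at 158 mm, 22 mm at the top; about 0.23 kg, loose. Origin: centre of its underside; z up along its axis.
- medicine_bottle: look-alike that stays: round white medicine bottle with a blue cap, 44 mm across, 81 mm high, loose. Origin: centre of its underside; z up along its axis.
- drink_can: look-alike that stays: white, green and red drinks can with a metal top, 64 mm across, 115 mm high, loose. Origin: centre of its underside; z up along its axis.
- square_holder: Square holder: black block 99 x 99 x 28 mm, cork on the hole's floor, in one of the caddy's four bays (wooden tray, floor 8 mm, walls to 34 mm), fixed. Origin: centre of its underside, 8 mm above the worktop, on the hole axis; z up, x and y along its sides. The hole's floor is 6 mm above the origin. Hole 82 x 82 mm, 22 mm deep, sides parallel to x and y.
- wide_holder: Wide round holder: black block 99 x 99 x 28 mm, cork on the hole's floor, in one of the caddy's four bays (wooden tray, floor 8 mm, walls to 34 mm), fixed. Origin: centre of its underside, 8 mm above the worktop, on the hole axis; z up, x and y along its sides. The hole's floor is 6 mm above the origin. Round hole 89 mm across, 22 mm deep.
- narrow_holder: Narrow low holder: black block 99 x 99 x 28 mm, cork on the hole's floor, in one of the caddy's four bays (wooden tray, floor 8 mm, walls to 34 mm), fixed. Origin: centre of its underside, 8 mm above the worktop, on the hole axis; z up, x and y along its sides. The hole's floor is 6 mm above the origin. Round hole 60 mm across, 22 mm deep, nothing above the block.
- sleeve_holder: Tall sleeve: black block 99 x 99 x 28 mm, cork on the hole's floor, in one of the caddy's four bays (wooden tray, floor 8 mm, walls to 34 mm), fixed. Origin: centre of its underside, 8 mm above the worktop, on the hole axis; z up, x and y along its sides. The hole's floor is 6 mm above the origin. Bore 62 mm across, continued up by a steel tube (70 mm outside) to z = 70 mm.

How it is judged:
At the end, for the whole second after the job is handed in: Canister in the square holder, jar in the wide one, shaker in the narrow one, sauce bottle in the sleeve: each within 14 mm of the holder's axis, at most 5 mm off its floor, upright within 0.1 rad, at rest. Medicine bottle and can upright, within 40 mm of where they stood (horizontal distance between sugar_canister and square_holder below 0.014 m and z of sugar_canister in the frame of square_holder between 0.002 and 0.011 m and angle between each of sugar_canister, spread_jar, salt_shaker, sauce_bottle's own z axis and vertical below 0.1 rad and linear speed of each of sugar_canister, spread_jar, salt_shaker, sauce_bottle, medicine_bottle, drink_can below 0.02 m/s and angular speed of each of sugar_canister, spread_jar, salt_shaker, sauce_bottle below 0.3 rad/s and horizontal distance between spread_jar and wide_holder below 0.014 m and z of spread_jar in the frame of wide_holder between 0.002 and 0.011 m and horizontal distance between salt_shaker and narrow_holder below 0.014 m and z of salt_shaker in the frame of narrow_holder between 0.002 and 0.011 m and horizontal distance between sauce_bottle and sleeve_holder below 0.014 m and z of sauce_bottle in the frame of sleeve_holder between 0.002 and 0.011 m and distance of each of medicine_bottle, drink_can from where it was at the start of the episode below 0.04 m and angle between each of medicine_bottle, drink_can's own z axis and vertical below 0.15 rad); the robot touches nothing.
It fails at once if one of the four is dropped into its holder (it reaches the floor at more than 0.6 m/s) ((horizontal distance between sugar_canister and square_holder below 0.03 m and z of sugar_canister in the frame of square_holder below 0.018 m and linear speed of sugar_canister above 0.6 m/s) or (horizontal distance between spread_jar and wide_holder below 0.03 m and z of spread_jar in the frame of wide_holder below 0.018 m and linear speed of spread_jar above 0.6 m/s) or (horizontal distance between salt_shaker and narrow_holder below 0.03 m and z of salt_shaker in the frame of narrow_holder below 0.018 m and linear speed of salt_shaker above 0.6 m/s) or (horizontal distance between sauce_bottle and sleeve_holder below 0.03 m and z of sauce_bottle in the frame of sleeve_holder below 0.018 m and linear speed of sauce_bottle above 0.6 m/s)).
It fails at once if one of the four is knocked or tipped over (angle between any of sugar_canister, spread_jar, salt_shaker, sauce_bottle's own z axis and vertical above 0.8 rad).
It fails at once if the medicine bottle or the can is taken or pushed 40 mm from where it stood (distance of any of medicine_bottle, drink_can from where it was at the start of the episode above 0.04 m).
It also fails if it takes over 112 s, if anything falls off the work surface, if the arm or the gripper's body presses on something with over 40 N, if the wrist force passes 120 N, or if a joint passes its speed limit or range.

### The arm

A 6-joint arm with a two-finger parallel gripper is mounted at the origin on a cart in front of the work surface, level with it; the furniture and walls round the work are solid. World frame = base frame: x ahead of the robot, y to its left, z up, the work surface at z = 0. Lengths are in m, angles in rad, forces in N, time in s.
With the tool pointing down it reaches from about 0.225 to 0.875 m from the base axis. Payload 3.4 kg.
Tool frame: the origin (TCP) lies at the very end of the fingers, on their centre line; the grasp point (between the pads) lies behind it (manip.grasp_offset is the z of the grasp point in the tool frame, in m); z points along the fingers, y is the line along which they close (so a half turn about z gives the same grasp; the last joint's range is limited). The gripper opens to 85 mm and grips with 20 to 120 N. Pads are 22 mm wide; open, the fingers measure 114 mm over their backs; the gripper's body (76 mm by 85 mm) begins 54 mm behind the grasp point. The pads swing forward as they close: fully open they stand 13 mm farther back than shut.
Start: joints at [-1.305, 0.276, 1.505, -0, 1.361, -0.121], TCP at [0.217, -0.533, 0.231] pointing down, gripper open.
Joint ranges: [-2.89, 2.89], [-0.75, 2.08], [0.22, 2.7], [-1.18, 4.32], [0.11, 2.71], [-2.7, 2.7]. Speed limits (rad/s): [2.57, 2.57, 3.14, 3.14, 3.14, 3.14].

### API

Orientations are given as a unit quaternion [w, x, y, z].
In Python, from rig import manip gives the robot as it stands.
- The arm moves only by the shell command python3 -m pendant 'ROWS' [FORCE]. ROWS is JSON, a list of rows, each an object of numbers: "dx", "dy", "dz": the shift along the tool's x, y, z in m; "rx", "ry", "rz": the turn, a rotation vector about the tool's x, y, z in degrees; "hand": the finger opening in m, from 0 to 0.0854. In form: [{"dx": .., "dy": .., "dz": .., "rx": .., "ry": .., "rz": .., "hand": ..}, ...]. A call has 1 to 12 rows; each row shifts and turns the commanded pose from where the row before left it, along the tool's axes as they then stand; what a row does not reach is not made up. A row lasts 1/12 s, in which the tool goes at most 41.7 mm and 7.16 degrees, less where a joint would pass 70% of its speed; a pose out of reach is approached as far as the arm can. A call is refused whole if a number of a shift passes 0.0417 or a number of a turn 7.16, either way. A call with a gripper value outside its range is refused whole. The fingers move at their own pace and stop on an object; FORCE is the grip in N (left out, the last holds). Time passes only in rows, so rows that do not move let the fingers close. It gives the time, the measured TCP pose, the force, the opening and the grip force at its end, in the units of the state.
- manip.get_state(): the state, without advancing time (a new reading comes with each control period).
- manip.get_image(name): name is "scene" or "top"; returns a dict with "frame" (400x640x3 uint8, red, green, blue), "fx", "fy", "cx", "cy" (pixels), "distortion" ([k1, k2, p1, p2, k3] as OpenCV has them; the pictures are not rectified), "position" and "attitude" of the camera in the world. Camera axes: x right, y up, looking along -z (the intrinsics and any distortion apply to the point x, -y, -z); pixel columns grow to the right and rows downward; lengths in m; the calibration is good to about 2 mm. A picture is of the moment at which its call begins. There is no depth.
- manip.sign_off(): hands the job in; it is judged then, once.
The state is a dict: "clock": time; "qpos": joint angles; "qd": joint speeds; "effort": joint torques, N m; "position": TCP position; "ee_rot": TCP orientation; "contact_force": force on the tool from outside, world axes, zero at the start; "moment": the same for the moment, N m; "width": finger opening in m; "gripper_force": force on a finger pad.
Only numpy, scipy, OpenCV 4.12 (cv2) and the standard library are available. Lean on these libraries where they do the work, as an engineer would, in place of code of your own. Each camera call takes 0.05 s, during which the arm holds its last target. There are 200 camera calls.

## Working session

There is one attempt and no reset: what is moved stays moved. The work goes in short steps, Python scripts to look and compute and a shell command to move; the robot and the scene stay as the last step left them, time stands still between calls to the robot, and variables do not carry over. Pictures are saved under pics/ and viewed, at most 14 in all, crops included, and the job is handed in when it is done.

```bash
mkdir -p pics; ls; python3 - <<'E'
from rig import manip
import cv2
print(manip.get_state(), manip.grasp_offset)
for n in ("scene","top"):
    i=manip.get_image(n); cv2.imwrite(f"pics/{n}0.png",i["frame"][:,:,::-1]); print({k:v for k,v in i.items() if k!="frame"})
E
```

```text
pics
{'clock': 0.0, 'qpos': array([-1.30500679e+00,  2.76601258e-01,  1.50616965e+00, -1.11708594e-05,
        1.36063507e+00, -1.20991318e-01]), 'qd': array([ 1.20652606e-03, -4.63629687e-05,  7.83801941e-05, -5.39212169e-04,
        1.05004352e-03,  6.76749401e-04]), 'effort': array([ 1.48734907e-04, -4.16772544e+01, -2.45811403e+01,  3.66349639e-05,
        1.10732991e-02,  1.07401269e-05]), 'position': array([ 0.21675254, -0.53201633,  0.23042155]), 'ee_rot': array([-9.03889377e-04,  9.81357651e-01,  1.92188289e-01, -7.10311881e-05]), 'contact_force': array([-0.16269928, -0.80676031,  1.00872593]), 'moment': array([ 0.04307272, -0.00597985,  0.00853924]), 'gripper_force': 0.0, 'width': 0.08545424035144691} -0.0187
{'fx': 436.6801971705412, 'fy': 436.6801971705412, 'cx': 319.59418180384677, 'cy': 200.9254227772053, 'distortion': array([-0.0012787,  0.       ,  0.       ,  0.       ,  0.       ]), 'position': array([-0.418552  ,  0.56178273,  0.50579931]), 'attitude': array([-0.39428383, -0.26548475,  0.47498965,  0.74056933])}
{'fx': 497.95478643543686, 'fy': 497.95478643543686, 'cx': 325.728347500899, 'cy': 199.43069460096896, 'distortion': array([-0.06811618,  0.        ,  0.        ,  0.        ,  0.        ]), 'position': array([ 0.15492083, -0.00480988,  1.42699368]), 'attitude': array([-0.69918901, -0.0774913 ,  0.07399875,  0.70686209])}
```

View pics/scene0.png

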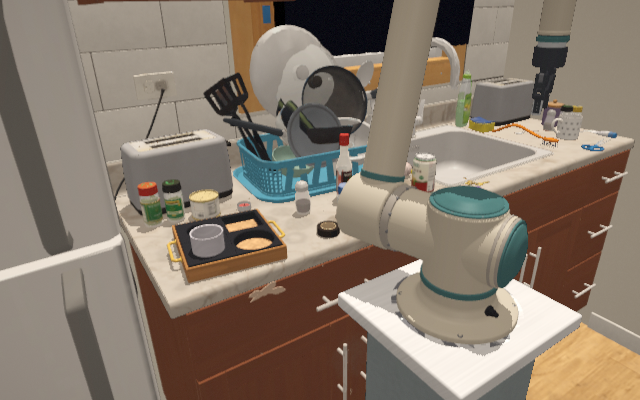

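View pics/top0.png

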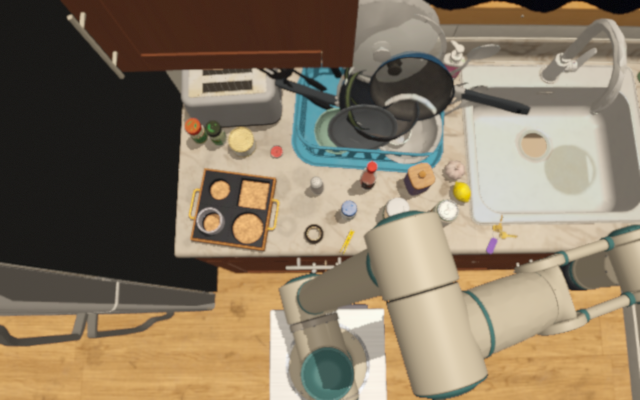

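Scene: caddy at (230,243), shaker (303,197), sauce bottle (344,165). Top: caddy at (235,208), shaker (317,185), sauce bottle (370,172), canister (420,178), blue cap (349,210), two pale round tops at (397,212) and (447,212) to be told apart.

```bash
python3 - <<'E'
import cv2
a=cv2.imread("pics/top0.png"); b=cv2.imread("pics/scene0.png")
cv2.imwrite("pics/t1.png",cv2.resize(a[150:260,280:480],None,fx=4,fy=4,interpolation=cv2.INTER_CUBIC))
cv2.imwrite("pics/t2.png",cv2.resize(a[160:260,180:290],None,fx=5,fy=5,interpolation=cv2.INTER_CUBIC))
E
```

```text
(no output)
```

View pics/t1.png

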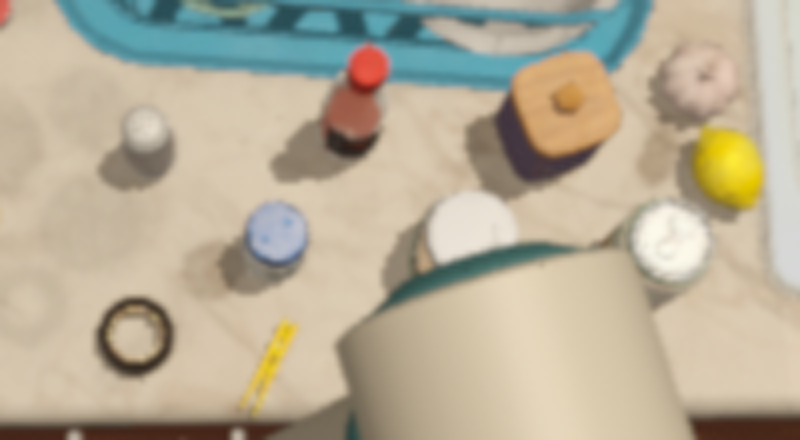

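View pics/t2.png

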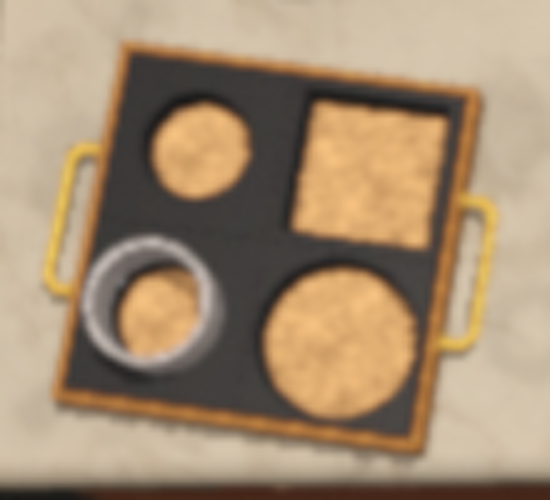

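Jar = occluded white lid at top (397,212), can = (447,212), medicine = blue cap (349,210). Caddy: narrow top-left, square top-right, sleeve bottom-left, wide bottom-right, tray corners approx. (205,169), (275,178), (264,250), (192,240).

```bash
cat > h.py <<'E'
import cv2, numpy as np
from scipy.spatial.transform import Rotation as R
from rig import manip
def ray(c,px):
    K=np.array([[c["fx"],0,c["cx"]],[0,c["fy"],c["cy"]],[0,0,1]])
    u=cv2.undistortPoints(np.array([[px]],float),K,c["distortion"])[0,0]
    d=R.from_quat(np.asarray(c["attitude"])[[1,2,3,0]]).apply([u[0],-u[1],-1])
    return np.asarray(c["position"]),d/np.linalg.norm(d)
def plane(c,px,z):
    o,d=ray(c,px); return o+d*(z-o[2])/d[2]
def tri(c1,p1,c2,p2):
    (o1,d1),(o2,d2)=ray(c1,p1),ray(c2,p2)
    t=np.linalg.lstsq(np.c_[d1,-d2],o2-o1,rcond=None)[0]
    a,b=o1+t[0]*d1,o2+t[1]*d2
    return (a+b)/2,np.linalg.norm(a-b)
def blob(c,roi,lo,hi):
    """largest contour in roi (x0,y0,x1,y1) within HSV range, px of full picture"""
    x0,y0,x1,y1=roi; s=6
    f=cv2.resize(c["frame"][y0:y1,x0:x1],None,fx=s,fy=s,interpolation=cv2.INTER_CUBIC)
    m=cv2.inRange(cv2.cvtColor(f,cv2.COLOR_RGB2HSV),lo,hi)
    m=cv2.morphologyEx(cv2.morphologyEx(m,cv2.MORPH_CLOSE,np.ones((7,7))),cv2.MORPH_OPEN,np.ones((5,5)))
    k=max(cv2.findContours(m,cv2.RETR_EXTERNAL,cv2.CHAIN_APPROX_NONE)[0],key=cv2.contourArea)
    return (k[:,0]+.5)/s-.5+[x0,y0]
def cen(k):
    M=cv2.moments(k.astype(np.float32)); return np.array([M["m10"],M["m01"]])/M["m00"]
E
python3 - <<'E'
from h import *
np.set_printoptions(precision=4,suppress=True)
t=manip.get_image("top"); s=manip.get_image("scene")
def hs(c,x,y): return cv2.cvtColor(c["frame"][y:y+1,x:x+1],cv2.COLOR_RGB2HSV)[0,0]
for n,c,p in [("cork",t,(221,190)),("corkw",t,(248,228)),("black",t,(235,205)),("counter",t,(300,220)),("shaker",t,(316,182)),("cap",t,(372,167)),("lid",t,(415,180)),("jar",t,(395,205)),("med",t,(349,208)),("scap",s,(344,140)),("sshak",s,(302,186)),("scounter",s,(320,205))]: print(n,hs(c,*p))
for n,roi,z in [("narrow",(206,175,236,205),.025),("square",(237,177,272,212),.025),("wide",(231,211,266,247),.025),("sleeve",(201,211,222,234),.046)]:
    k=blob(t,roi,(8,90,120),(20,255,255)); r=cv2.minAreaRect(k.astype(np.float32))
    w=np.array([plane(t,p,z) for p in k]); rw=cv2.minAreaRect(w[:,:2].astype(np.float32))
    print(n,cen(k),plane(t,cen(k),z),"rect",rw)
k=blob(t,(360,158,385,176),(0,190,150),(6,255,255)); print("cap",cen(k),k.min(0),k.max(0)); kc=cen(k)
k2=blob(s,(335,130,352,150),(0,150,90),(10,255,255)); print("scap",cen(k2),k2.min(0),k2.max(0)); print(tri(t,kc,s,cen(k2)))
k=blob(t,(402,155,440,195),(8,90,120),(20,255,255)); w=np.array([plane(t,p,.098) for p in k]); print("lid",cen(k),cv2.minAreaRect(w[:,:2].astype(np.float32)),plane(t,cen(k),.098))
E
```

```text
cork [ 16 127 221]
corkw [ 16 128 217]
black [18 21 61]
counter [ 18  47 211]
shaker [ 18  30 222]
cap [  3 178 229]
lid [ 16 119 213]
jar [ 17  23 233]
med [112  31 203]
scap [  2 202 124]
sshak [ 18  27 186]
scounter [ 17  41 226]
narrow [219.7318 189.8499] [0.4927 0.3084 0.025 ] rect ((0.4927677810192108, 0.3081410229206085), (0.055892255157232285, 0.057587116956710815), 13.794293403625488)
square [253.6007 194.7005] [0.477  0.2092 0.025 ] rect ((0.47735396027565, 0.20947057008743286), (0.08204392343759537, 0.0804959163069725), 81.73652648925781)
wide [247.5624 228.3299] [0.3788 0.2245 0.025 ] rect ((0.3788229525089264, 0.22470903396606445), (0.08783263713121414, 0.08645768463611603), 45.33552932739258)
sleeve [211.217  221.9349] [0.3947 0.3247 0.046 ] rect ((0.3941449820995331, 0.3246862292289734), (0.04648086801171303, 0.0449388325214386), 4.237377643585205)
cap [371.6667 170.5833] [370.25 170.25] [373.0833 170.9167]
scap [343.6944 138.5987] [338.9167 132.5833] [348.5833 144.9167]
(array([ 0.5049, -0.1179,  0.1771]), np.float64(0.006416721410418162))
lid [421.0196 175.8553] ((0.5087432265281677, -0.2642443776130676), (0.06810460239648819, 0.06868647038936615), 19.365434646606445) [ 0.5083 -0.2638  0.098 ]
```

```bash
cat >> h.py <<'E'
def go(x,y,z,psi):
    """print shift (mm, tool axes) and turn to reach TCP pose x,y,z with tool-x yaw psi (deg), tool down"""
    st=manip.get_state(); q=st["ee_rot"]; r=R.from_quat(np.asarray(q)[[1,2,3,0]])
    tgt=R.from_euler("z",psi,degrees=True)*R.from_euler("x",180,degrees=True)
    d=r.inv().apply(np.array([x,y,z])-st["position"]); rv=(r.inv()*tgt).as_rotvec(degrees=True)
    print("go from",np.round(st["position"],4),"d_mm",np.round(d*1e3,1),"rv",np.round(rv,2),"clk",round(st["clock"],2))
E
python3 - <<'E'
from h import *
np.set_printoptions(precision=4,suppress=True)
t=manip.get_image("top"); s=manip.get_image("scene")
k=blob(t,(360,158,385,180),(0,170,190),(5,255,255)); print("cap",cen(k),k.min(0),k.max(0)); kc=cen(k)
k2=blob(s,(335,130,352,150),(0,150,90),(10,255,255))
print(tri(t,kc,s,[343.7,134.5]),plane(t,kc,.188))
k=blob(t,(306,170,328,194),(0,0,150),(179,37,255)); print("sh",cen(k),k.min(0),k.max(0)); c=cen(k)
k2=blob(s,(292,176,314,196),(0,0,120),(179,36,255)); print("ssh",cen(k2),k2.min(0),k2.max(0)); print(tri(t,c,s,cen(k2)),plane(t,c,.08))
# can/jar lids: plausible
k=blob(t,(382,195,412,222),(0,0,150),(179,32,255)); print("jar",k.min(0),k.max(0))
p=plane(t,c,.08); go(p[0],p[1],.15,-9)
E
```

```text
cap [371.6632 166.4805] [367.9167 162.4167] [375.25   170.4167]
(array([ 0.5115, -0.1193,  0.187 ]), np.float64(0.001100185381019765)) [ 0.5109 -0.1197  0.188 ]
sh [316.2055 181.8369] [311.0833 176.75  ] [321.4167 186.75  ]
ssh [301.4389 188.2635] [294.5833 179.5833] [309.75   195.4167]
(array([0.5018, 0.0262, 0.0684]), np.float64(0.0012415988037594004)) [0.4992 0.0264 0.08  ]
jar [386.9167 197.5833] [408.75   215.4167]
go from [ 0.2168 -0.5324  0.231 ] d_mm [ 472.3 -411.    81.3] rv [-0.03  0.01 31.16] clk 0.3
```

Two-view heights agree (cap top 0.187 m); the shaker is at (0.4995, 0.0265). Moving to it and then looking at the freed jar.

```bash

python3 -m pendant '[{"dx":0.0236,"dy":-0.0205},{"dx":0.0236,"dy":-0.0205},{"dx":0.0236,"dy":-0.0205},{"dx":0.0236,"dy":-0.0205},{"dx":0.0236,"dy":-0.0205},{"dx":0.0236,"dy":-0.0205},{"dx":0.0236,"dy":-0.0205},{"dx":0.0236,"dy":-0.0205},{"dx":0.0236,"dy":-0.0205},{"dx":0.0236,"dy":-0.0205}]'
python3 -m pendant '[{"dx":0.0236,"dy":-0.0205},{"dx":0.0236,"dy":-0.0205},{"dx":0.0236,"dy":-0.0205},{"dx":0.0236,"dy":-0.0205},{"dx":0.0236,"dy":-0.0205},{"dx":0.0236,"dy":-0.0205},{"dx":0.0236,"dy":-0.0205},{"dx":0.0236,"dy":-0.0205},{"dx":0.0236,"dy":-0.0205},{"dx":0.0236,"dy":-0.0205}]'
python3 -m pendant '[{"rz":6.23},{"rz":6.23},{"rz":6.23},{"rz":6.23},{"rz":6.23},{"hand":0.06},{}]'
python3 - <<'E'
from h import *
go(.4995,.0265,.15,-9)
t=manip.get_image("top");s=manip.get_image("scene")
import cv2
a=np.vstack([cv2.resize(t["frame"][140:260,370:490],None,fx=3,fy=3,interpolation=2),]);b=cv2.resize(s["frame"][120:240,300:460],None,fx=3,fy=3,interpolation=2)
cv2.imwrite("pics/c1.png",np.hstack([a[:, :320],b])[:,:,::-1])
E
```

```text
go from [ 0.2168 -0.5324  0.231 ] d_mm [ 472.6 -410.9   81.3] rv [-3.000e-02  1.000e-02  3.116e+01] clk 0.3invalid input
invalid input
invalid input
```

View pics/c1.png

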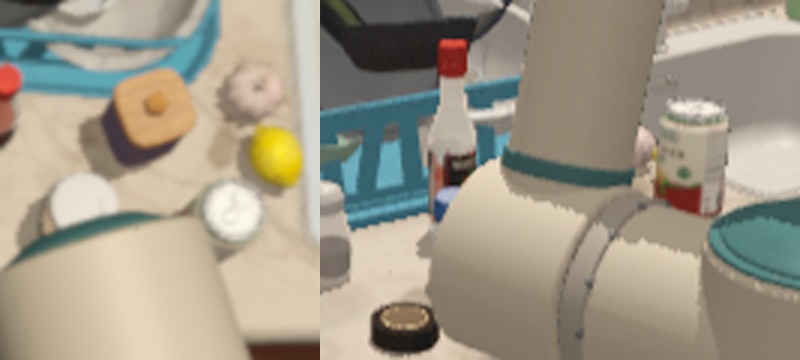

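The arm didn't move (rows refused; same view, can identified at top (447,212)). Trying rows with all keys.

```bash
python3 -m pendant '[{"dx":0.0236,"dy":-0.0205,"dz":0,"rx":0,"ry":0,"rz":0,"hand":0.085},{"dx":0.0236,"dy":-0.0205,"dz":0,"rx":0,"ry":0,"rz":0,"hand":0.085}]'
```

```text
clock: 0.57
position: [0.245, -0.4773, 0.2309]
ee_rot: [0.0, 0.982, 0.191, 0.0]
contact_force: [0.4, 1.1, 0.1]
width: 0.0848
gripper_force: 0.0
```

```bash

python3 -m pendant '[{"dx":0.0236,"dy":-0.0205,"dz":0,"rx":0,"ry":0,"rz":0,"hand":0.085},{"dx":0.0236,"dy":-0.0205,"dz":0,"rx":0,"ry":0,"rz":0,"hand":0.085},{"dx":0.0236,"dy":-0.0205,"dz":0,"rx":0,"ry":0,"rz":0,"hand":0.085},{"dx":0.0236,"dy":-0.0205,"dz":0,"rx":0,"ry":0,"rz":0,"hand":0.085},{"dx":0.0236,"dy":-0.0205,"dz":0,"rx":0,"ry":0,"rz":0,"hand":0.085},{"dx":0.0236,"dy":-0.0205,"dz":0,"rx":0,"ry":0,"rz":0,"hand":0.085},{"dx":0.0236,"dy":-0.0205,"dz":0,"rx":0,"ry":0,"rz":0,"hand":0.085},{"dx":0.0236,"dy":-0.0205,"dz":0,"rx":0,"ry":0,"rz":0,"hand":0.085},{"dx":0.0236,"dy":-0.0205,"dz":0,"rx":0,"ry":0,"rz":0,"hand":0.085}]'
python3 -m pendant '[{"dx":0.0236,"dy":-0.0205,"dz":0,"rx":0,"ry":0,"rz":0,"hand":0.06},{"dx":0.0236,"dy":-0.0205,"dz":0,"rx":0,"ry":0,"rz":0,"hand":0.06},{"dx":0.0236,"dy":-0.0205,"dz":0,"rx":0,"ry":0,"rz":0,"hand":0.06},{"dx":0.0236,"dy":-0.0205,"dz":0,"rx":0,"ry":0,"rz":0,"hand":0.06},{"dx":0.0236,"dy":-0.0205,"dz":0,"rx":0,"ry":0,"rz":0,"hand":0.06},{"dx":0.0236,"dy":-0.0205,"dz":0,"rx":0,"ry":0,"rz":0,"hand":0.06},{"dx":0.0236,"dy":-0.0205,"dz":0,"rx":0,"ry":0,"rz":0,"hand":0.06},{"dx":0.0236,"dy":-0.0205,"dz":0,"rx":0,"ry":0,"rz":0,"hand":0.06},{"dx":0.0236,"dy":-0.0205,"dz":0,"rx":0,"ry":0,"rz":0,"hand":0.06}]'
python3 -m pendant '[{"dx":0,"dy":0,"dz":0,"rx":0,"ry":0,"rz":6.23,"hand":0.06},{"dx":0,"dy":0,"dz":0,"rx":0,"ry":0,"rz":6.23,"hand":0.06},{"dx":0,"dy":0,"dz":0,"rx":0,"ry":0,"rz":6.23,"hand":0.06},{"dx":0,"dy":0,"dz":0,"rx":0,"ry":0,"rz":6.23,"hand":0.06},{"dx":0,"dy":0,"dz":0,"rx":0,"ry":0,"rz":6.23,"hand":0.06},{"dx":0,"dy":0,"dz":0,"rx":0,"ry":0,"rz":0,"hand":0.06}]'
python3 - <<'E'
from h import *
go(.4995,.0265,.15,-9)
t=manip.get_image("top");s=manip.get_image("scene")
a=cv2.resize(t["frame"][145:255,360:480],None,fx=3,fy=3,interpolation=2);b=cv2.resize(s["frame"][120:230,300:446],None,fx=3,fy=3,interpolation=2)
cv2.imwrite("pics/c2.png",np.hstack([a,b])[:,:,::-1])
E
```

```text
clock: 1.32
position: [0.3727, -0.2244, 0.2316]
ee_rot: [0.0, 0.981, 0.192, 0.0]
contact_force: [0.0, 0.4, 0.1]
width: 0.0852
gripper_force: 0.0
clock: 2.07
position: [0.4999, 0.0268, 0.2315]
ee_rot: [0.0, 0.981, 0.192, 0.0]
contact_force: [0.1, -0.2, 0.8]
width: 0.0597
gripper_force: 0.0
clock: 2.57
position: [0.4994, 0.0253, 0.2313]
ee_rot: [0.0, 0.997, -0.079, 0.0]
contact_force: [-0.8, -0.2, -0.6]
width: 0.06
gripper_force: 0.0
go from [0.4994 0.0253 0.2313] d_mm [-0.1 -1.2 81.3] rv [ 0.01 -0.01 -0.07] clk 2.57
```

View pics/c2.png

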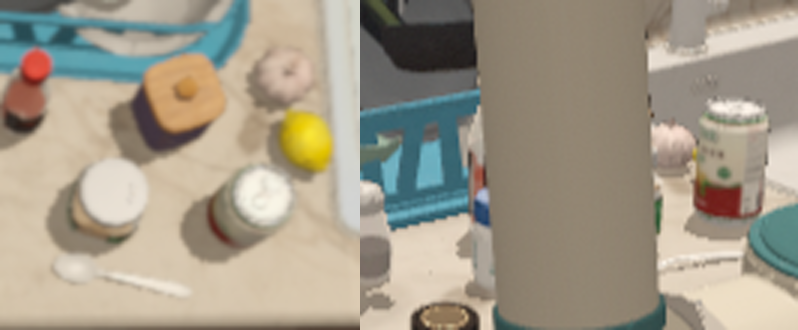

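Jar lid is at top (397.5,209), can (447.5,212); scene view of them still blocked by the arm. Picking the shaker.

```bash

python3 -m pendant '[{"dx":0,"dy":-0.001,"dz":0.035,"rx":0,"ry":0,"rz":0,"hand":0.06},{"dx":0,"dy":0,"dz":0.035,"rx":0,"ry":0,"rz":0,"hand":0.06},{"dx":0,"dy":0,"dz":0.035,"rx":0,"ry":0,"rz":0,"hand":0.06},{"dx":0,"dy":0,"dz":0.035,"rx":0,"ry":0,"rz":0,"hand":0.06},{"dx":0,"dy":0,"dz":0.025,"rx":0,"ry":0,"rz":0,"hand":0.06},{"dx":0,"dy":0,"dz":0.013,"rx":0,"ry":0,"rz":0,"hand":0.06},{"dx":0,"dy":0,"dz":0,"rx":0,"ry":0,"rz":0,"hand":0.06},{"dx":0,"dy":0,"dz":0,"rx":0,"ry":0,"rz":0,"hand":0.02},{"dx":0,"dy":0,"dz":0,"rx":0,"ry":0,"rz":0,"hand":0.02},{"dx":0,"dy":0,"dz":0,"rx":0,"ry":0,"rz":0,"hand":0.02},{"dx":0,"dy":0,"dz":0,"rx":0,"ry":0,"rz":0,"hand":0.02},{"dx":0,"dy":0,"dz":0,"rx":0,"ry":0,"rz":0,"hand":0.02}]' 25
```

```text
clock: 3.67
position: [0.5006, 0.0261, 0.0546]
ee_rot: [0.0, 0.997, -0.078, 0.001]
contact_force: [0.0, 0.3, 2.7]
width: 0.0331
gripper_force: 24.3
```

```bash

python3 -m pendant '[{"dx":0,"dy":0,"dz":-0.01,"rx":0,"ry":0,"rz":0,"hand":0.02},{"dx":0,"dy":0,"dz":-0.03,"rx":0,"ry":0,"rz":0,"hand":0.02},{"dx":-0.0052,"dy":-0.0278,"dz":-0.03,"rx":0,"ry":0,"rz":0,"hand":0.02},{"dx":-0.0052,"dy":-0.0278,"dz":0,"rx":0,"ry":0,"rz":0,"hand":0.02},{"dx":-0.0052,"dy":-0.0278,"dz":0,"rx":0,"ry":0,"rz":0,"hand":0.02},{"dx":-0.0052,"dy":-0.0278,"dz":0,"rx":0,"ry":0,"rz":0,"hand":0.02},{"dx":-0.0052,"dy":-0.0278,"dz":0,"rx":0,"ry":0,"rz":0,"hand":0.02},{"dx":-0.0052,"dy":-0.0278,"dz":0,"rx":0,"ry":0,"rz":0,"hand":0.02},{"dx":-0.0052,"dy":-0.0278,"dz":0,"rx":0,"ry":0,"rz":0,"hand":0.02},{"dx":-0.0052,"dy":-0.0278,"dz":0,"rx":0,"ry":0,"rz":0,"hand":0.02},{"dx":-0.0052,"dy":-0.0278,"dz":0,"rx":0,"ry":0,"rz":0,"hand":0.02},{"dx":-0.0052,"dy":-0.0278,"dz":0,"rx":0,"ry":0,"rz":0,"hand":0.02}]'
python3 - <<'E'
from h import *
go(.4927,.3084,.068,-9)
np.set_printoptions(precision=4,suppress=True)
t=manip.get_image("top");s=manip.get_image("scene")
cv2.imwrite("pics/d.png",np.vstack([cv2.resize(s["frame"][130:240,290:460],(0,0),fx=3,fy=3,interpolation=2),cv2.resize(t["frame"][150:230,340:510],(0,0),fx=3,fy=3,interpolation=2)])[:,:,::-1])
E
```

```text
clock: 4.67
position: [0.4913, 0.3103, 0.1236]
ee_rot: [-0.0, 0.997, -0.078, 0.0]
contact_force: [1.5, 0.3, -0.9]
width: 0.0333
gripper_force: 24.2
go from [0.4913 0.3103 0.1236] d_mm [ 1.7  1.7 55.6] rv [-0.01 -0.03  0.03] clk 4.67
```

View pics/d.png

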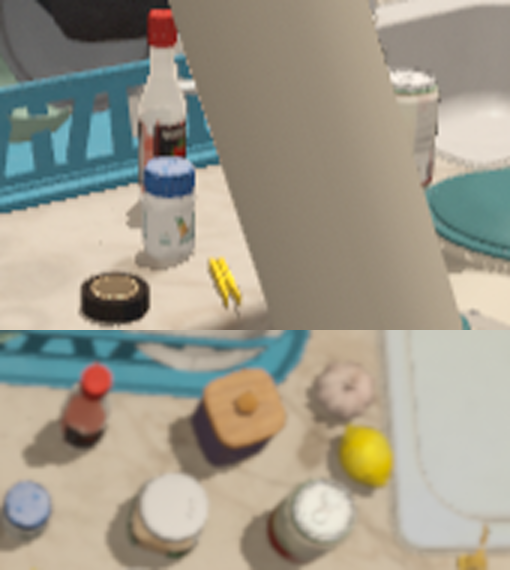

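Scene: sauce bottle (345,165), medicine bottle; canister and jar still behind the arm; top shows both lids clear at (421,176) and (397,209). Lowering the shaker.

```bash

python3 -m pendant '[{"dx":0.0015,"dy":0.0015,"dz":0.015,"rx":0,"ry":0,"rz":0,"hand":0.02},{"dx":0,"dy":0,"dz":0.02,"rx":0,"ry":0,"rz":0,"hand":0.02},{"dx":0,"dy":0,"dz":0.01,"rx":0,"ry":0,"rz":0,"hand":0.02},{"dx":0,"dy":0,"dz":0.006,"rx":0,"ry":0,"rz":0,"hand":0.02},{"dx":0,"dy":0,"dz":0.003,"rx":0,"ry":0,"rz":0,"hand":0.02},{"dx":0,"dy":0,"dz":0,"rx":0,"ry":0,"rz":0,"hand":0.02},{"dx":0,"dy":0,"dz":0,"rx":0,"ry":0,"rz":0,"hand":0.02}]'
```

```text
clock: 5.35
position: [0.4935, 0.3071, 0.0699]
ee_rot: [-0.0, 0.997, -0.079, 0.001]
contact_force: [0.1, -0.1, -1.1]
width: 0.0329
gripper_force: 24.1
```

```bash

python3 -m pendant '[{"dx":0,"dy":0,"dz":0.0015,"rx":0,"ry":0,"rz":0,"hand":0.02},{"dx":0,"dy":0,"dz":0,"rx":0,"ry":0,"rz":0,"hand":0.02},{"dx":0,"dy":0,"dz":0,"rx":0,"ry":0,"rz":0,"hand":0.04},{"dx":0,"dy":0,"dz":0,"rx":0,"ry":0,"rz":0,"hand":0.06},{"dx":0,"dy":0,"dz":0,"rx":0,"ry":0,"rz":0,"hand":0.06},{"dx":0,"dy":0,"dz":0,"rx":0,"ry":0,"rz":0,"hand":0.06},{"dx":0,"dy":0,"dz":-0.01,"rx":0,"ry":0,"rz":0,"hand":0.06},{"dx":0,"dy":0,"dz":-0.03,"rx":0,"ry":0,"rz":0,"hand":0.06},{"dx":0,"dy":0,"dz":-0.04,"rx":0,"ry":0,"rz":0,"hand":0.06},{"dx":0,"dy":0,"dz":-0.04,"rx":0,"ry":0,"rz":0,"hand":0.06},{"dx":0,"dy":0,"dz":-0.03,"rx":0,"ry":0,"rz":0,"hand":0.06},{"dx":0,"dy":0,"dz":0,"rx":0,"ry":0,"rz":0,"hand":0.06}]'
python3 - <<'E'
from h import *
np.set_printoptions(precision=4,suppress=True)
t=manip.get_image("top");s=manip.get_image("scene")
k=blob(t,(360,158,385,180),(0,170,190),(5,255,255)); k2=blob(s,(335,130,352,150),(0,150,90),(10,255,255))
top=[cen(k2)[0],k2[:,1].min()+2]; print("cap",plane(t,cen(k),.188),tri(t,cen(k),s,top))
# canister lid: lines through the sides by hull angles weighted by length
k=blob(t,(402,155,440,195),(8,85,150),(20,255,255)); w=np.array([plane(t,p,.098)[:2] for p in k])
h=cv2.convexHull(w.astype(np.float32))[:,0]; h=h[np.hypot(*(h-np.roll(h,1,0)).T)>0]
area=cv2.contourArea(h.astype(np.float32)); m=cen(h)
ext=[(a,np.ptp(w@[np.cos(a),np.sin(a)]),np.ptp(w@[-np.sin(a),np.cos(a)])) for a in np.radians(np.arange(-45,45,5))]
print("lid centroid",m); print(np.array([(np.degrees(a),x,y) for a,x,y in ext]))
k=blob(t,(382,195,414,226),(0,0,150),(179,34,255)); c,r=cv2.minEnclosingCircle(k.astype(np.float32)); print("jar",cen(k),c,r,plane(t,c,.1), plane(t,cen(k),.1))
go(.511,-.120,.21,-9)
E
```

```text
clock: 6.35
position: [0.4965, 0.309, 0.2261]
ee_rot: [-0.004, 0.997, -0.078, 0.007]
contact_force: [1.2, 0.3, 1.5]
width: 0.0599
gripper_force: 0.0
cap [ 0.5115 -0.12    0.188 ] (array([ 0.5122, -0.1197,  0.1865]), np.float64(0.0010185604831971318))
lid centroid [ 0.5098 -0.2649]
[[-45.       0.0743   0.0758]
 [-40.       0.0754   0.0775]
 [-35.       0.0763   0.0785]
 [-30.       0.0767   0.079 ]
 [-25.       0.0769   0.0791]
 [-20.       0.0766   0.0787]
 [-15.       0.0759   0.078 ]
 [-10.       0.0747   0.0769]
 [ -5.       0.073    0.0756]
 [  0.       0.071    0.0742]
 [  5.       0.0702   0.0725]
 [ 10.       0.0689   0.0703]
 [ 15.       0.0676   0.0681]
 [ 20.       0.068    0.0672]
 [ 25.       0.0694   0.0681]
 [ 30.       0.0714   0.0697]
 [ 35.       0.073    0.0715]
 [ 40.       0.0743   0.073 ]]
jar [397.6939 208.401 ] (397.2601623535156, 208.90655517578125) 11.824010848999023 [ 0.4156 -0.1938  0.1   ] [ 0.417  -0.1951  0.1   ]
go from [0.4935 0.3075 0.22  ] d_mm [ 84.  419.6   9.3] rv [-0.13 -0.2   0.02] clk 6.45
```

```bash

python3 -m pendant '[{"dx":0.006,"dy":0.03,"dz":0,"rx":0,"ry":0,"rz":0,"hand":0.06},{"dx":0.006,"dy":0.03,"dz":0,"rx":0,"ry":0,"rz":0,"hand":0.06},{"dx":0.006,"dy":0.03,"dz":0,"rx":0,"ry":0,"rz":0,"hand":0.06},{"dx":0.006,"dy":0.03,"dz":0,"rx":0,"ry":0,"rz":0,"hand":0.06},{"dx":0.006,"dy":0.03,"dz":0,"rx":0,"ry":0,"rz":0,"hand":0.06},{"dx":0.006,"dy":0.03,"dz":0,"rx":0,"ry":0,"rz":0,"hand":0.06},{"dx":0.006,"dy":0.03,"dz":0,"rx":0,"ry":0,"rz":0,"hand":0.06},{"dx":0.006,"dy":0.03,"dz":0,"rx":0,"ry":0,"rz":0,"hand":0.06},{"dx":0.006,"dy":0.03,"dz":0,"rx":0,"ry":0,"rz":0,"hand":0.06},{"dx":0.006,"dy":0.03,"dz":0,"rx":0,"ry":0,"rz":0,"hand":0.06},{"dx":0.006,"dy":0.03,"dz":0,"rx":0,"ry":0,"rz":0,"hand":0.06},{"dx":0.006,"dy":0.03,"dz":0,"rx":0,"ry":0,"rz":0,"hand":0.06}]'
python3 -m pendant '[{"dx":0.006,"dy":0.03,"dz":0,"rx":0,"ry":0,"rz":0,"hand":0.06},{"dx":0.006,"dy":0.03,"dz":0,"rx":0,"ry":0,"rz":0,"hand":0.06},{"dx":0,"dy":0,"dz":0,"rx":0,"ry":0,"rz":0,"hand":0.06},{"dx":0,"dy":0,"dz":0,"rx":0,"ry":0,"rz":0,"hand":0.06}]'
python3 - <<'E'
from h import *
go(.5115,-.120,.126,-9)
E
```

```text
clock: 7.45
position: [0.5063, -0.0608, 0.2161]
ee_rot: [-0.0, 0.997, -0.078, -0.002]
contact_force: [0.9, -0.5, -0.1]
width: 0.0599
gripper_force: 0.0
clock: 7.78
position: [0.5091, -0.1217, 0.216]
ee_rot: [-0.001, 0.997, -0.08, -0.002]
contact_force: [-0.1, 1.1, -0.5]
width: 0.0599
gripper_force: 0.0
go from [ 0.5091 -0.1217  0.216 ] d_mm [ 2.4 -2.  90. ] rv [-0.06  0.22 -0.17] clk 7.78
```

```bash

python3 -m pendant '[{"dx":0.0024,"dy":-0.002,"dz":0.015,"rx":0,"ry":0.2,"rz":0,"hand":0.06},{"dx":0,"dy":0,"dz":0.03,"rx":0,"ry":0,"rz":0,"hand":0.06},{"dx":0,"dy":0,"dz":0.03,"rx":0,"ry":0,"rz":0,"hand":0.06},{"dx":0,"dy":0,"dz":0.015,"rx":0,"ry":0,"rz":0,"hand":0.06},{"dx":0,"dy":0,"dz":0,"rx":0,"ry":0,"rz":0,"hand":0.06},{"dx":0,"dy":0,"dz":0,"rx":0,"ry":0,"rz":0,"hand":0.045},{"dx":0,"dy":0,"dz":0,"rx":0,"ry":0,"rz":0,"hand":0.03},{"dx":0,"dy":0,"dz":0,"rx":0,"ry":0,"rz":0,"hand":0.015},{"dx":0,"dy":0,"dz":0,"rx":0,"ry":0,"rz":0,"hand":0.01},{"dx":0,"dy":0,"dz":0,"rx":0,"ry":0,"rz":0,"hand":0.01}]' 40
```

```text
clock: 8.62
position: [0.5139, -0.1193, 0.1289]
ee_rot: [0.0, 0.997, -0.078, 0.003]
contact_force: [-0.1, -0.4, 1.7]
width: 0.033
gripper_force: 39.9
```

```bash

python3 -m pendant '[{"dx":0,"dy":0,"dz":-0.01,"rx":0,"ry":0,"rz":0,"hand":0.01},{"dx":0,"dy":0,"dz":-0.03,"rx":0,"ry":0,"rz":0,"hand":0.01},{"dx":0,"dy":0,"dz":-0.035,"rx":0,"ry":0,"rz":0,"hand":0.01},{"dx":-0.005,"dy":-0.013,"dz":-0.03,"rx":0,"ry":0,"rz":0,"hand":0.01},{"dx":-0.0117,"dy":-0.0263,"dz":0,"rx":0,"ry":0,"rz":0,"hand":0.01},{"dx":-0.0117,"dy":-0.0263,"dz":0,"rx":0,"ry":0,"rz":0,"hand":0.01},{"dx":-0.0117,"dy":-0.0263,"dz":0,"rx":0,"ry":0,"rz":0,"hand":0.01},{"dx":-0.0117,"dy":-0.0263,"dz":0,"rx":0,"ry":0,"rz":0,"hand":0.01},{"dx":-0.0117,"dy":-0.0263,"dz":0,"rx":0,"ry":0,"rz":0,"hand":0.01},{"dx":-0.0117,"dy":-0.0263,"dz":0,"rx":0,"ry":0,"rz":0,"hand":0.01},{"dx":-0.0117,"dy":-0.0263,"dz":0,"rx":0,"ry":0,"rz":0,"hand":0.01},{"dx":-0.0117,"dy":-0.0263,"dz":0,"rx":0,"ry":0,"rz":0,"hand":0.01}]'
python3 -m pendant '[{"dx":-0.0117,"dy":-0.0263,"dz":0,"rx":0,"ry":0,"rz":0,"hand":0.01},{"dx":-0.0117,"dy":-0.0263,"dz":0,"rx":0,"ry":0,"rz":0,"hand":0.01},{"dx":-0.0117,"dy":-0.0263,"dz":0,"rx":0,"ry":0,"rz":0,"hand":0.01},{"dx":-0.0117,"dy":-0.0263,"dz":0,"rx":0,"ry":0,"rz":0,"hand":0.01},{"dx":-0.0117,"dy":-0.0263,"dz":0,"rx":0,"ry":0,"rz":0,"hand":0.01},{"dx":-0.0117,"dy":-0.0263,"dz":0,"rx":0,"ry":0,"rz":0,"hand":0.01},{"dx":-0.0117,"dy":-0.0263,"dz":0,"rx":0,"ry":0,"rz":0,"hand":0.01},{"dx":-0.006,"dy":-0.013,"dz":0,"rx":0,"ry":0,"rz":0,"hand":0.01},{"dx":0,"dy":0,"dz":0,"rx":0,"ry":0,"rz":0,"hand":0.01},{"dx":0,"dy":0,"dz":0,"rx":0,"ry":0,"rz":0,"hand":0.01}]'
python3 - <<'E'
from h import *
go(.3947,.3247,.143,-9)
s=manip.get_image("scene")
cv2.imwrite("pics/e.png",cv2.resize(s["frame"][90:290,130:320],(0,0),fx=3,fy=3,interpolation=2)[:,:,::-1])
E
```

```text
clock: 9.62
position: [0.4495, 0.1181, 0.2332]
ee_rot: [0.0, 0.997, -0.079, 0.002]
contact_force: [-0.2, -0.6, -2.5]
width: 0.0336
gripper_force: 40.0
clock: 10.45
position: [0.3939, 0.3255, 0.2325]
ee_rot: [0.001, 0.997, -0.077, 0.002]
contact_force: [-0.3, -0.3, -2.1]
width: 0.033
gripper_force: 40.1
go from [0.3939 0.3255 0.2325] d_mm [ 0.6  0.6 89.5] rv [ 0.04 -0.22  0.12] clk 10.45
```

View pics/e.png

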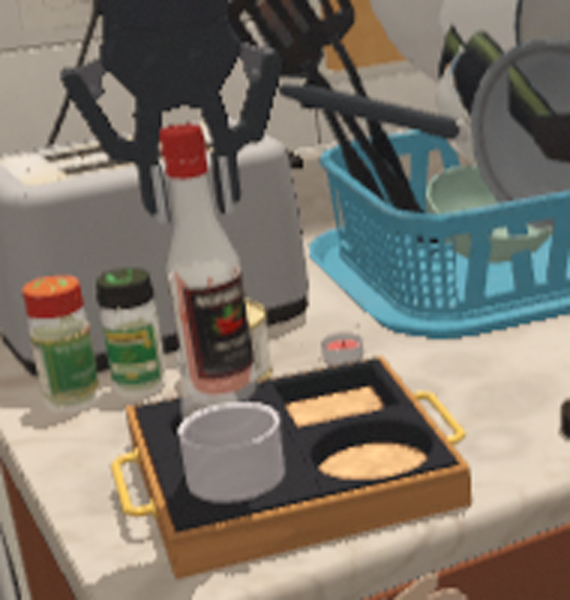

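Bottle hangs over the sleeve: cap at scene (191,140), base near (198,224). Checking its lean numerically, since perspective leans everything here.

```bash
python3 - <<'E'
from h import *
s=manip.get_image("scene")
k=cen(blob(s,(180,128,202,152),(0,150,70),(10,255,255)));print("cap px",k)
P=lambda z:np.array([.394,.3255,z])
def proj(p):
    v=R.from_quat(np.asarray(s["attitude"])[[1,2,3,0]]).inv().apply(p-s["position"]); return np.array([s["cx"]+s["fx"]*v[0]/-v[2], s["cy"]+s["fy"]*v[1]/v[2]])
for z in (.288,.28,.25,.2,.15,.105): print(z,proj(P(z)))
for r in (190,195,200,205,210):
    print(r,[int(v) for v in s["frame"][r,184:222].mean(1)])
E
```

```text
cap px [191.1866747 139.8697706]
0.288 [191.27668726 134.08065214]
0.28 [191.85769464 138.17231523]
0.25 [193.99651263 153.23464135]
0.2 [197.4268146  177.39206248]
0.15 [200.69917839 200.43722617]
0.105 [203.51810089 220.28909304]
190 [107, 107, 108, 101, 148, 156, 128, 118, 53, 44, 39, 52, 119, 114, 114, 117, 93, 108, 108, 92, 94, 88, 80, 59, 40, 35, 40, 45, 129, 120, 115, 125, 111, 107, 108, 108, 107, 107]
195 [107, 106, 107, 106, 113, 150, 134, 105, 92, 45, 43, 33, 28, 28, 33, 29, 32, 35, 37, 41, 48, 63, 73, 73, 59, 50, 36, 32, 67, 201, 209, 209, 209, 188, 102, 39, 32, 30]
200 [108, 107, 107, 106, 91, 112, 150, 136, 119, 91, 45, 41, 32, 30, 28, 37, 29, 33, 41, 52, 60, 50, 45, 39, 31, 30, 28, 34, 49, 90, 130, 142, 141, 148, 154, 132, 129, 129]
205 [70, 31, 30, 27, 27, 42, 143, 155, 127, 117, 82, 43, 39, 33, 33, 31, 33, 42, 69, 93, 95, 92, 70, 52, 55, 54, 48, 40, 40, 36, 90, 120, 141, 160, 162, 180, 194, 193]
210 [151, 145, 145, 144, 141, 148, 158, 135, 150, 121, 117, 86, 49, 43, 36, 37, 36, 31, 34, 40, 41, 50, 49, 46, 44, 39, 37, 39, 39, 45, 48, 117, 134, 152, 155, 160, 177, 184]
```

Upright (base line within 1 px of vertical). Lowering.

```bash

python3 -m pendant '[{"dx":0.0006,"dy":0.0006,"dz":0.015,"rx":0,"ry":-0.2,"rz":0,"hand":0.01},{"dx":0,"dy":0,"dz":0.02,"rx":0,"ry":0,"rz":0,"hand":0.01},{"dx":0,"dy":0,"dz":0.02,"rx":0,"ry":0,"rz":0,"hand":0.01},{"dx":0,"dy":0,"dz":0.015,"rx":0,"ry":0,"rz":0,"hand":0.01},{"dx":0,"dy":0,"dz":0.01,"rx":0,"ry":0,"rz":0,"hand":0.01},{"dx":0,"dy":0,"dz":0.005,"rx":0,"ry":0,"rz":0,"hand":0.01},{"dx":0,"dy":0,"dz":0.002,"rx":0,"ry":0,"rz":0,"hand":0.01},{"dx":0,"dy":0,"dz":0,"rx":0,"ry":0,"rz":0,"hand":0.01},{"dx":0,"dy":0,"dz":0,"rx":0,"ry":0,"rz":0,"hand":0.01}]'
```

```text
clock: 11.3
position: [0.3955, 0.3248, 0.1459]
ee_rot: [-0.0, 0.997, -0.079, 0.001]
contact_force: [0.8, 0.1, -1.4]
width: 0.0332
gripper_force: 40.1
```

```bash

python3 -m pendant '[{"dx":0,"dy":0,"dz":0.0025,"rx":0,"ry":0,"rz":0,"hand":0.01},{"dx":0,"dy":0,"dz":0.0008,"rx":0,"ry":0,"rz":0,"hand":0.01},{"dx":0,"dy":0,"dz":0,"rx":0,"ry":0,"rz":0,"hand":0.01}]'
python3 -m pendant '[{"dx":0,"dy":0,"dz":0,"rx":0,"ry":0,"rz":0,"hand":0.038},{"dx":0,"dy":0,"dz":0,"rx":0,"ry":0,"rz":0,"hand":0.05},{"dx":0,"dy":0,"dz":0,"rx":0,"ry":0,"rz":0,"hand":0.06},{"dx":0,"dy":0,"dz":0,"rx":0,"ry":0,"rz":0,"hand":0.06},{"dx":0,"dy":0,"dz":-0.01,"rx":0,"ry":0,"rz":0,"hand":0.06},{"dx":0,"dy":0,"dz":-0.03,"rx":0,"ry":0,"rz":0,"hand":0.06},{"dx":0,"dy":0,"dz":-0.035,"rx":0,"ry":0,"rz":0,"hand":0.06},{"dx":0,"dy":0,"dz":0,"rx":0,"ry":0,"rz":0,"hand":0.06}]'
python3 -m pendant '[{"dx":0.0114,"dy":0.0313,"dz":0,"rx":0,"ry":0,"rz":0,"hand":0.06},{"dx":0.0114,"dy":0.0313,"dz":0,"rx":0,"ry":0,"rz":0,"hand":0.06},{"dx":0.0114,"dy":0.0313,"dz":0,"rx":0,"ry":0,"rz":0,"hand":0.06},{"dx":0.0114,"dy":0.0313,"dz":0,"rx":0,"ry":0,"rz":0,"hand":0.06},{"dx":0.0114,"dy":0.0313,"dz":0,"rx":0,"ry":0,"rz":0,"hand":0.06},{"dx":0.0114,"dy":0.0313,"dz":0,"rx":0,"ry":0,"rz":0,"hand":0.06},{"dx":0.0114,"dy":0.0313,"dz":0,"rx":0,"ry":0,"rz":0,"hand":0.06},{"dx":0.0114,"dy":0.0313,"dz":0,"rx":0,"ry":0,"rz":0,"hand":0.06},{"dx":0.0114,"dy":0.0313,"dz":0,"rx":0,"ry":0,"rz":0,"hand":0.06}]'
python3 -m pendant '[{"dx":0.0114,"dy":0.0313,"dz":0,"rx":0,"ry":0,"rz":0,"hand":0.082},{"dx":0.0114,"dy":0.0313,"dz":0,"rx":0,"ry":0,"rz":0,"hand":0.082},{"dx":0.0114,"dy":0.0313,"dz":0,"rx":0,"ry":0,"rz":0,"hand":0.082},{"dx":0.0114,"dy":0.0313,"dz":0,"rx":0,"ry":0,"rz":0,"hand":0.082},{"dx":0.0114,"dy":0.0313,"dz":0,"rx":0,"ry":0,"rz":0,"hand":0.082},{"dx":0.0114,"dy":0.0313,"dz":0,"rx":0,"ry":0,"rz":0,"hand":0.082},{"dx":0.0114,"dy":0.0313,"dz":0,"rx":0,"ry":0,"rz":0,"hand":0.082},{"dx":0.0114,"dy":0.0313,"dz":0,"rx":0,"ry":0,"rz":0,"hand":0.082},{"dx":0.0114,"dy":0.0313,"dz":0,"rx":0,"ry":0,"rz":0,"hand":0.082}]'
python3 -m pendant '[{"dx":0,"dy":0,"dz":0,"rx":0,"ry":0,"rz":-6.88,"hand":0.082},{"dx":0,"dy":0,"dz":0,"rx":0,"ry":0,"rz":-6.88,"hand":0.082},{"dx":0,"dy":0,"dz":0,"rx":0,"ry":0,"rz":-6.88,"hand":0.082},{"dx":0,"dy":0,"dz":0,"rx":0,"ry":0,"rz":-6.88,"hand":0.082},{"dx":0,"dy":0,"dz":0,"rx":0,"ry":0,"rz":0,"hand":0.082}]'
python3 - <<'E'
from h import *
go(.5097,-.2645,.058,18.5)
E
```

```text
clock: 11.55
position: [0.3956, 0.325, 0.143]
ee_rot: [-0.001, 0.997, -0.078, 0.001]
contact_force: [0.9, -0.8, 3.1]
width: 0.0331
gripper_force: 40.9
clock: 12.22
position: [0.3983, 0.3269, 0.2237]
ee_rot: [-0.004, 0.997, -0.078, 0.005]
contact_force: [1.1, 0.5, -0.1]
width: 0.0599
gripper_force: 0.0
clock: 12.97
position: [0.4524, 0.0288, 0.2177]
ee_rot: [-0.0, 0.997, -0.078, 0.001]
contact_force: [0.7, 1.1, -0.7]
width: 0.0602
gripper_force: 0.0
clock: 13.72
position: [0.5097, -0.2658, 0.2176]
ee_rot: [0.0, 0.997, -0.079, 0.001]
contact_force: [0.4, 0.2, 0.9]
width: 0.0818
gripper_force: 0.0
clock: 14.13
position: [0.5096, -0.2642, 0.2173]
ee_rot: [0.0, 0.987, 0.162, 0.0]
contact_force: [0.2, -0.1, 0.5]
width: 0.082
gripper_force: 0.0
go from [ 0.5096 -0.2642  0.2173] d_mm [-1.000e-01  2.000e-01  1.593e+02] rv [ 0.03 -0.02  0.12] clk 14.13
```

```bash

python3 -m pendant '[{"dx":0,"dy":0,"dz":0.035,"rx":0,"ry":0,"rz":0,"hand":0.085},{"dx":0,"dy":0,"dz":0.035,"rx":0,"ry":0,"rz":0,"hand":0.085},{"dx":0,"dy":0,"dz":0.03,"rx":0,"ry":0,"rz":0,"hand":0.085},{"dx":0,"dy":0,"dz":0.015,"rx":0,"ry":0,"rz":0,"hand":0.085},{"dx":0,"dy":0,"dz":0.01,"rx":0,"ry":0,"rz":0,"hand":0.085}]'
python3 -m pendant '[{"dx":0,"dy":0,"dz":0.012,"rx":0,"ry":0,"rz":0,"hand":0.085},{"dx":0,"dy":0,"dz":0.012,"rx":0,"ry":0,"rz":0,"hand":0.085},{"dx":0,"dy":0,"dz":0.01,"rx":0,"ry":0,"rz":0,"hand":0.085},{"dx":0,"dy":0,"dz":0,"rx":0,"ry":0,"rz":0,"hand":0.085}]'
python3 -m pendant '[{"dx":0,"dy":0,"dz":0,"rx":0,"ry":0,"rz":0,"hand":0.07},{"dx":0,"dy":0,"dz":0,"rx":0,"ry":0,"rz":0,"hand":0.06},{"dx":0,"dy":0,"dz":0,"rx":0,"ry":0,"rz":0,"hand":0.05},{"dx":0,"dy":0,"dz":0,"rx":0,"ry":0,"rz":0,"hand":0.05},{"dx":0,"dy":0,"dz":0,"rx":0,"ry":0,"rz":0,"hand":0.05}]' 40
```

```text
clock: 14.55
position: [0.5084, -0.2631, 0.0898]
ee_rot: [-0.001, 0.987, 0.16, -0.001]
contact_force: [0.3, 0.2, 0.5]
width: 0.0851
gripper_force: 0.0
clock: 14.88
position: [0.5089, -0.2635, 0.0566]
ee_rot: [-0.001, 0.987, 0.16, -0.001]
contact_force: [-0.3, 0.1, -0.3]
width: 0.0851
gripper_force: 0.0
clock: 15.3
position: [0.5106, -0.265, 0.0592]
ee_rot: [0.001, 0.987, 0.161, 0.001]
contact_force: [0.6, -1.2, 4.0]
width: 0.0648
gripper_force: 44.6
```

```bash

python3 -m pendant '[{"dx":0,"dy":0,"dz":-0.01,"rx":0,"ry":0,"rz":0,"hand":0.05},{"dx":0,"dy":0,"dz":-0.025,"rx":0,"ry":0,"rz":0,"hand":0.05},{"dx":0,"dy":0,"dz":-0.03,"rx":0,"ry":0,"rz":0,"hand":0.05},{"dx":0,"dy":0,"dz":-0.03,"rx":0,"ry":0,"rz":5.5,"hand":0.05},{"dx":0,"dy":0,"dz":-0.02,"rx":0,"ry":0,"rz":5.5,"hand":0.05},{"dx":0,"dy":0,"dz":0,"rx":0,"ry":0,"rz":5.5,"hand":0.05},{"dx":0,"dy":0,"dz":0,"rx":0,"ry":0,"rz":5.5,"hand":0.05},{"dx":0,"dy":0,"dz":0,"rx":0,"ry":0,"rz":5.5,"hand":0.05},{"dx":0,"dy":0,"dz":0,"rx":0,"ry":0,"rz":0,"hand":0.05}]'
python3 - <<'E'
from h import *
go(.477,.2092,.12,-9)
s=manip.get_image("scene");t=manip.get_image("top")
cv2.imwrite("pics/f.png",np.hstack([s["frame"][80:330,130:460],t["frame"][110:360,170:470]])[:,:,::-1])
E
```

```text
clock: 16.05
position: [0.5087, -0.263, 0.1729]
ee_rot: [-0.001, 0.997, -0.079, -0.001]
contact_force: [-0.6, -0.1, -1.6]
width: 0.0648
gripper_force: 45.2
go from [ 0.5087 -0.263   0.1729] d_mm [-105.6 -461.3   53.6] rv [-0.07  0.09 -0.06] clk 16.05
```

View pics/f.png

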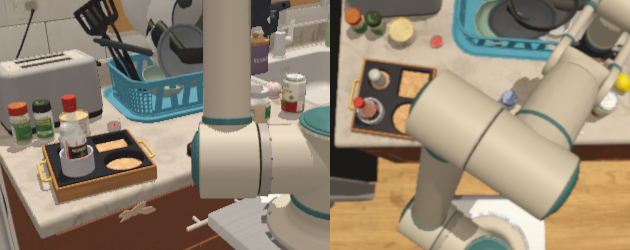

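Bottle stands in the sleeve (scene (199,215)) and shaker in the narrow holder (top (208,187)); canister is held upright. Carrying on.

```bash

python3 -m pendant '[{"dx":-0.004,"dy":-0.016,"dz":0,"rx":0,"ry":0,"rz":0,"hand":0.05},{"dx":-0.0066,"dy":-0.0288,"dz":0,"rx":0,"ry":0,"rz":0,"hand":0.05},{"dx":-0.0066,"dy":-0.0288,"dz":0,"rx":0,"ry":0,"rz":0,"hand":0.05},{"dx":-0.0066,"dy":-0.0288,"dz":0,"rx":0,"ry":0,"rz":0,"hand":0.05},{"dx":-0.0066,"dy":-0.0288,"dz":0,"rx":0,"ry":0,"rz":0,"hand":0.05},{"dx":-0.0066,"dy":-0.0288,"dz":0,"rx":0,"ry":0,"rz":0,"hand":0.05},{"dx":-0.0066,"dy":-0.0288,"dz":0,"rx":0,"ry":0,"rz":0,"hand":0.05},{"dx":-0.0066,"dy":-0.0288,"dz":0,"rx":0,"ry":0,"rz":0,"hand":0.05},{"dx":-0.0066,"dy":-0.0288,"dz":0,"rx":0,"ry":0,"rz":0,"hand":0.05}]'
python3 -m pendant '[{"dx":-0.0066,"dy":-0.0288,"dz":0,"rx":0,"ry":0,"rz":0,"hand":0.05},{"dx":-0.0066,"dy":-0.0288,"dz":0,"rx":0,"ry":0,"rz":0,"hand":0.05},{"dx":-0.0066,"dy":-0.0288,"dz":0,"rx":0,"ry":0,"rz":0,"hand":0.05},{"dx":-0.0066,"dy":-0.0288,"dz":0,"rx":0,"ry":0,"rz":0,"hand":0.05},{"dx":-0.0066,"dy":-0.0288,"dz":0,"rx":0,"ry":0,"rz":0,"hand":0.05},{"dx":-0.0066,"dy":-0.0288,"dz":0,"rx":0,"ry":0,"rz":0,"hand":0.05},{"dx":-0.0066,"dy":-0.0288,"dz":0,"rx":0,"ry":0,"rz":0,"hand":0.05},{"dx":-0.003,"dy":-0.013,"dz":0,"rx":0,"ry":0,"rz":0,"hand":0.05},{"dx":0,"dy":0,"dz":0,"rx":0,"ry":0,"rz":0,"hand":0.05},{"dx":0,"dy":0,"dz":0,"rx":0,"ry":0,"rz":0,"hand":0.05}]'
python3 - <<'E'
from h import *
go(.477,.2092,.073,-9)
E
```

```text
clock: 16.9
position: [0.4906, -0.0094, 0.1728]
ee_rot: [-0.0, 0.997, -0.077, -0.001]
contact_force: [1.1, 0.8, -3.3]
width: 0.0649
gripper_force: 45.2
clock: 17.73
position: [0.4755, 0.2086, 0.1726]
ee_rot: [0.0, 0.997, -0.076, -0.001]
contact_force: [0.0, 0.2, -3.6]
width: 0.0645
gripper_force: 45.3
go from [0.4755 0.2086 0.1726] d_mm [ 1.5 -0.9 99.6] rv [0.06 0.06 0.23] clk 17.73
```

```bash

python3 -m pendant '[{"dx":0.0015,"dy":-0.0009,"dz":0.015,"rx":0,"ry":0,"rz":0.2,"hand":0.05},{"dx":0,"dy":0,"dz":0.025,"rx":0,"ry":0,"rz":0,"hand":0.05},{"dx":0,"dy":0,"dz":0.02,"rx":0,"ry":0,"rz":0,"hand":0.05},{"dx":0,"dy":0,"dz":0.012,"rx":0,"ry":0,"rz":0,"hand":0.05},{"dx":0,"dy":0,"dz":0.008,"rx":0,"ry":0,"rz":0,"hand":0.05}]'
python3 -m pendant '[{"dx":0,"dy":0,"dz":0.008,"rx":0,"ry":0,"rz":0,"hand":0.05},{"dx":0,"dy":0,"dz":0.006,"rx":0,"ry":0,"rz":0,"hand":0.05},{"dx":0,"dy":0,"dz":0.003,"rx":0,"ry":0,"rz":0,"hand":0.05},{"dx":0,"dy":0,"dz":0,"rx":0,"ry":0,"rz":0,"hand":0.05},{"dx":0,"dy":0,"dz":0,"rx":0,"ry":0,"rz":0,"hand":0.05}]'
```

```text
clock: 18.15
position: [0.4769, 0.207, 0.0912]
ee_rot: [0.001, 0.997, -0.08, -0.002]
contact_force: [-1.0, 0.1, -1.4]
width: 0.0646
gripper_force: 45.3
clock: 18.57
position: [0.4787, 0.2086, 0.0762]
ee_rot: [-0.0, 0.997, -0.08, 0.0]
contact_force: [0.2, 0.2, -1.1]
width: 0.0647
gripper_force: 45.3
```

```bash

python3 -m pendant '[{"dx":0,"dy":0,"dz":0.002,"rx":0,"ry":0,"rz":0,"hand":0.05},{"dx":0,"dy":0,"dz":0.0012,"rx":0,"ry":0,"rz":0,"hand":0.05},{"dx":0,"dy":0,"dz":0,"rx":0,"ry":0,"rz":0,"hand":0.05},{"dx":0,"dy":0,"dz":0,"rx":0,"ry":0,"rz":0,"hand":0.05}]'
```

```text
clock: 18.9
position: [0.4788, 0.2088, 0.0731]
ee_rot: [-0.0, 0.997, -0.08, 0.001]
contact_force: [0.5, -0.8, 0.2]
width: 0.0647
gripper_force: 45.4
```

```bash

python3 -m pendant '[{"dx":0,"dy":0,"dz":0.0008,"rx":0,"ry":0,"rz":0,"hand":0.05},{"dx":0,"dy":0,"dz":0,"rx":0,"ry":0,"rz":0,"hand":0.068},{"dx":0,"dy":0,"dz":0,"rx":0,"ry":0,"rz":0,"hand":0.076},{"dx":0,"dy":0,"dz":0,"rx":0,"ry":0,"rz":0,"hand":0.08},{"dx":0,"dy":0,"dz":0,"rx":0,"ry":0,"rz":0,"hand":0.08},{"dx":0,"dy":0,"dz":-0.01,"rx":0,"ry":0,"rz":0,"hand":0.08},{"dx":0,"dy":0,"dz":-0.025,"rx":0,"ry":0,"rz":0,"hand":0.08},{"dx":0,"dy":0,"dz":-0.035,"rx":0,"ry":0,"rz":0,"hand":0.08},{"dx":0,"dy":0,"dz":-0.035,"rx":0,"ry":0,"rz":0,"hand":0.08},{"dx":0,"dy":0,"dz":-0.01,"rx":0,"ry":0,"rz":0,"hand":0.08}]'
python3 -m pendant '[{"dx":0,"dy":0.0314,"dz":0,"rx":0,"ry":0,"rz":0,"hand":0.08},{"dx":0,"dy":0.0314,"dz":0,"rx":0,"ry":0,"rz":0,"hand":0.08},{"dx":0,"dy":0.0314,"dz":0,"rx":0,"ry":0,"rz":0,"hand":0.08},{"dx":0,"dy":0.0314,"dz":0,"rx":0,"ry":0,"rz":0,"hand":0.08},{"dx":0,"dy":0.0314,"dz":0,"rx":0,"ry":0,"rz":0,"hand":0.08},{"dx":0,"dy":0.0314,"dz":0,"rx":0,"ry":0,"rz":0,"hand":0.08}]'
python3 - <<'E'
from h import *
np.set_printoptions(precision=4,suppress=True)
s=manip.get_image("scene");t=manip.get_image("top")
cv2.imwrite("pics/g.png",np.hstack([s["frame"][80:330,130:460],t["frame"][110:360,170:470]])[:,:,::-1])
go(.4163,-.1945,.12,-9)
E
```

```text
clock: 19.73
position: [0.4812, 0.2096, 0.1928]
ee_rot: [-0.002, 0.997, -0.08, 0.005]
contact_force: [0.4, -0.5, 1.4]
width: 0.0801
gripper_force: 0.0
clock: 20.23
position: [0.4476, 0.0214, 0.1872]
ee_rot: [0.0, 0.997, -0.08, 0.0]
contact_force: [1.0, -0.2, -1.0]
width: 0.0798
gripper_force: 0.0
go from [0.4474 0.0191 0.1872] d_mm [  4.3 215.7  67.7] rv [ 0.13 -0.01 -0.43] clk 20.33
```

View pics/g.png

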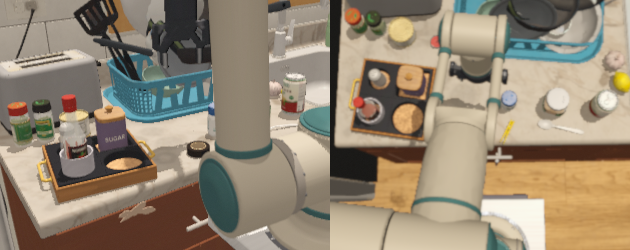

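Canister stands in the square holder (top (250,190)), jar untouched at top (397,210). On to the jar.

```bash

python3 -m pendant '[{"dx":0.0006,"dy":0.0308,"dz":0,"rx":0,"ry":0,"rz":0,"hand":0.084},{"dx":0.0006,"dy":0.0308,"dz":0,"rx":0,"ry":0,"rz":0,"hand":0.084},{"dx":0.0006,"dy":0.0308,"dz":0,"rx":0,"ry":0,"rz":0,"hand":0.084},{"dx":0.0006,"dy":0.0308,"dz":0,"rx":0,"ry":0,"rz":0,"hand":0.084},{"dx":0.0006,"dy":0.0308,"dz":0,"rx":0,"ry":0,"rz":0,"hand":0.084},{"dx":0.0006,"dy":0.0308,"dz":0,"rx":0,"ry":0,"rz":0,"hand":0.084},{"dx":0.0006,"dy":0.0308,"dz":0,"rx":0,"ry":0,"rz":0,"hand":0.084},{"dx":0,"dy":0,"dz":0,"rx":0,"ry":0,"rz":0,"hand":0.084},{"dx":0,"dy":0,"dz":0,"rx":0,"ry":0,"rz":0,"hand":0.084}]'
python3 - <<'E'
from h import *
go(.4163,-.1945,.069,-9)
E
```

```text
clock: 21.08
position: [0.4182, -0.1916, 0.1869]
ee_rot: [-0.0, 0.997, -0.081, 0.0]
contact_force: [0.8, 0.7, -0.0]
width: 0.0838
gripper_force: 0.0
go from [ 0.4182 -0.1916  0.1869] d_mm [ -1.5   3.3 117.9] rv [-0.03 -0.01 -0.33] clk 21.08
```

```bash

python3 -m pendant '[{"dx":-0.0015,"dy":0.003,"dz":0.03,"rx":0,"ry":0,"rz":0,"hand":0.084},{"dx":0,"dy":0,"dz":0.03,"rx":0,"ry":0,"rz":0,"hand":0.084},{"dx":0,"dy":0,"dz":0.02,"rx":0,"ry":0,"rz":0,"hand":0.084},{"dx":0,"dy":0,"dz":0.01,"rx":0,"ry":0,"rz":0,"hand":0.084},{"dx":0,"dy":0,"dz":0.01,"rx":0,"ry":0,"rz":0,"hand":0.084}]'
python3 -m pendant '[{"dx":0,"dy":0,"dz":0.01,"rx":0,"ry":0,"rz":0,"hand":0.084},{"dx":0,"dy":0,"dz":0.008,"rx":0,"ry":0,"rz":0,"hand":0.084},{"dx":0,"dy":0,"dz":0,"rx":0,"ry":0,"rz":0,"hand":0.084},{"dx":0,"dy":0,"dz":0,"rx":0,"ry":0,"rz":0,"hand":0.068},{"dx":0,"dy":0,"dz":0,"rx":0,"ry":0,"rz":0,"hand":0.058},{"dx":0,"dy":0,"dz":0,"rx":0,"ry":0,"rz":0,"hand":0.05},{"dx":0,"dy":0,"dz":0,"rx":0,"ry":0,"rz":0,"hand":0.045},{"dx":0,"dy":0,"dz":0,"rx":0,"ry":0,"rz":0,"hand":0.045}]' 40
```

```text
clock: 21.5
position: [0.4157, -0.1913, 0.0857]
ee_rot: [-0.001, 0.997, -0.079, -0.001]
contact_force: [-0.2, -0.1, -0.0]
width: 0.0841
gripper_force: 0.0
clock: 22.17
position: [0.4169, -0.1941, 0.0699]
ee_rot: [0.001, 0.997, -0.08, 0.001]
contact_force: [-0.4, -1.0, 6.2]
width: 0.0602
gripper_force: 43.2
```

```bash

python3 -m pendant '[{"dx":0,"dy":0,"dz":-0.01,"rx":0,"ry":0,"rz":0,"hand":0.045},{"dx":0,"dy":0,"dz":-0.025,"rx":0,"ry":0,"rz":0,"hand":0.045},{"dx":0,"dy":0,"dz":-0.03,"rx":0,"ry":0,"rz":0,"hand":0.045},{"dx":0,"dy":0,"dz":-0.03,"rx":0,"ry":0,"rz":0,"hand":0.045},{"dx":-0.0036,"dy":-0.015,"dz":-0.02,"rx":0,"ry":0,"rz":0,"hand":0.045},{"dx":-0.0073,"dy":-0.0291,"dz":0,"rx":0,"ry":0,"rz":0,"hand":0.045},{"dx":-0.0073,"dy":-0.0291,"dz":0,"rx":0,"ry":0,"rz":0,"hand":0.045},{"dx":-0.0073,"dy":-0.0291,"dz":0,"rx":0,"ry":0,"rz":0,"hand":0.045},{"dx":-0.0073,"dy":-0.0291,"dz":0,"rx":0,"ry":0,"rz":0,"hand":0.045},{"dx":-0.0073,"dy":-0.0291,"dz":0,"rx":0,"ry":0,"rz":0,"hand":0.045},{"dx":-0.0073,"dy":-0.0291,"dz":0,"rx":0,"ry":0,"rz":0,"hand":0.045}]'
python3 -m pendant '[{"dx":-0.0073,"dy":-0.0291,"dz":0,"rx":0,"ry":0,"rz":0,"hand":0.045},{"dx":-0.0073,"dy":-0.0291,"dz":0,"rx":0,"ry":0,"rz":0,"hand":0.045},{"dx":-0.0073,"dy":-0.0291,"dz":0,"rx":0,"ry":0,"rz":0,"hand":0.045},{"dx":-0.0073,"dy":-0.0291,"dz":0,"rx":0,"ry":0,"rz":0,"hand":0.045},{"dx":-0.0073,"dy":-0.0291,"dz":0,"rx":0,"ry":0,"rz":0,"hand":0.045},{"dx":-0.0073,"dy":-0.0291,"dz":0,"rx":0,"ry":0,"rz":0,"hand":0.045},{"dx":-0.0073,"dy":-0.0291,"dz":0,"rx":0,"ry":0,"rz":0,"hand":0.045},{"dx":-0.0036,"dy":-0.015,"dz":0,"rx":0,"ry":0,"rz":0,"hand":0.045},{"dx":0,"dy":0,"dz":0,"rx":0,"ry":0,"rz":0,"hand":0.045},{"dx":0,"dy":0,"dz":0,"rx":0,"ry":0,"rz":0,"hand":0.045}]'
python3 - <<'E'
from h import *
go(.3788,.2245,.084,-9)
s=manip.get_image("scene")
cv2.imwrite("pics/j.png",cv2.resize(s["frame"][100:290,150:320],(0,0),fx=3,fy=3,interpolation=2)[:,:,::-1])
E
```

```text
clock: 23.08
position: [0.3984, 0.0027, 0.1835]
ee_rot: [-0.0, 0.997, -0.08, -0.0]
contact_force: [0.3, 0.3, -2.8]
width: 0.0602
gripper_force: 44.9
clock: 23.92
position: [0.3795, 0.226, 0.1833]
ee_rot: [0.001, 0.997, -0.079, -0.001]
contact_force: [0.2, -0.7, -2.6]
width: 0.0603
gripper_force: 44.9
go from [0.3795 0.226  0.1833] d_mm [-0.4  1.5 99.3] rv [ 0.07  0.07 -0.04] clk 23.92
```

View pics/j.png

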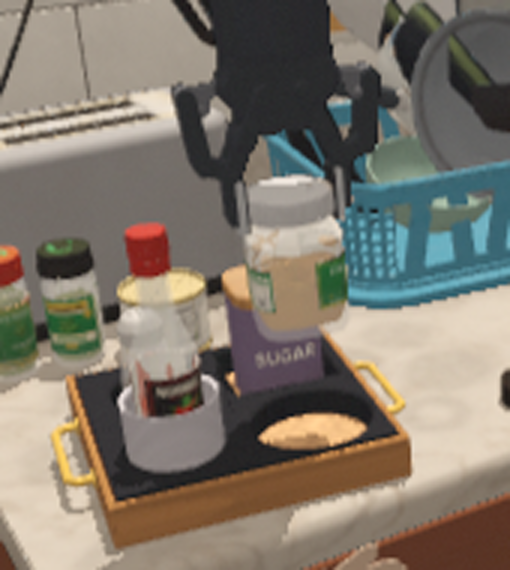

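Jar hangs upright by its lid over the wide hole (scene (253,205) above (254,243)). Lowering.

```bash

python3 -m pendant '[{"dx":-0.0004,"dy":0.0015,"dz":0.015,"rx":0,"ry":0,"rz":0,"hand":0.045},{"dx":0,"dy":0,"dz":0.025,"rx":0,"ry":0,"rz":0,"hand":0.045},{"dx":0,"dy":0,"dz":0.02,"rx":0,"ry":0,"rz":0,"hand":0.045},{"dx":0,"dy":0,"dz":0.012,"rx":0,"ry":0,"rz":0,"hand":0.045},{"dx":0,"dy":0,"dz":0.008,"rx":0,"ry":0,"rz":0,"hand":0.045}]'
python3 -m pendant '[{"dx":0,"dy":0,"dz":0.008,"rx":0,"ry":0,"rz":0,"hand":0.045},{"dx":0,"dy":0,"dz":0.006,"rx":0,"ry":0,"rz":0,"hand":0.045},{"dx":0,"dy":0,"dz":0.003,"rx":0,"ry":0,"rz":0,"hand":0.045},{"dx":0,"dy":0,"dz":0,"rx":0,"ry":0,"rz":0,"hand":0.045},{"dx":0,"dy":0,"dz":0,"rx":0,"ry":0,"rz":0,"hand":0.045}]'
```

```text
clock: 24.38
position: [0.3786, 0.2225, 0.1023]
ee_rot: [0.001, 0.997, -0.081, -0.001]
contact_force: [0.1, 0.5, -1.8]
width: 0.06
gripper_force: 44.9
clock: 24.8
position: [0.3801, 0.2244, 0.0871]
ee_rot: [-0.0, 0.997, -0.08, 0.0]
contact_force: [-1.2, 0.2, -2.2]
width: 0.0601
gripper_force: 44.9
```

```bash

python3 -m pendant '[{"dx":0,"dy":0,"dz":0.002,"rx":0,"ry":0,"rz":0,"hand":0.045},{"dx":0,"dy":0,"dz":0.0015,"rx":0,"ry":0,"rz":0,"hand":0.045},{"dx":0,"dy":0,"dz":0,"rx":0,"ry":0,"rz":0,"hand":0.045},{"dx":0,"dy":0,"dz":0,"rx":0,"ry":0,"rz":0,"hand":0.045}]'
```

```text
clock: 25.13
position: [0.3802, 0.2246, 0.084]
ee_rot: [-0.0, 0.997, -0.08, 0.001]
contact_force: [-0.5, -0.7, 4.0]
width: 0.0602
gripper_force: 45.2
```

Contact with the floor. Opening and withdrawing.

```bash

python3 -m pendant '[{"dx":0,"dy":0,"dz":0,"rx":0,"ry":0,"rz":0,"hand":0.064},{"dx":0,"dy":0,"dz":0,"rx":0,"ry":0,"rz":0,"hand":0.072},{"dx":0,"dy":0,"dz":0,"rx":0,"ry":0,"rz":0,"hand":0.078},{"dx":0,"dy":0,"dz":0,"rx":0,"ry":0,"rz":0,"hand":0.078},{"dx":0,"dy":0,"dz":-0.01,"rx":0,"ry":0,"rz":0,"hand":0.078},{"dx":0,"dy":0,"dz":-0.03,"rx":0,"ry":0,"rz":0,"hand":0.078},{"dx":0,"dy":0,"dz":-0.035,"rx":0,"ry":0,"rz":0,"hand":0.078},{"dx":0,"dy":0,"dz":-0.035,"rx":0,"ry":0,"rz":0,"hand":0.078},{"dx":0,"dy":0,"dz":-0.03,"rx":0,"ry":0,"rz":0,"hand":0.078},{"dx":0,"dy":0,"dz":0,"rx":0,"ry":0,"rz":0,"hand":0.078}]'
python3 -m pendant '[{"dx":0,"dy":0.03,"dz":0,"rx":0,"ry":0,"rz":0,"hand":0.078},{"dx":0,"dy":0.03,"dz":0,"rx":0,"ry":0,"rz":0,"hand":0.078},{"dx":0,"dy":0.03,"dz":0,"rx":0,"ry":0,"rz":0,"hand":0.078},{"dx":0,"dy":0.03,"dz":0,"rx":0,"ry":0,"rz":0,"hand":0.078},{"dx":0,"dy":0.03,"dz":0,"rx":0,"ry":0,"rz":0,"hand":0.078},{"dx":0,"dy":0.03,"dz":0,"rx":0,"ry":0,"rz":0,"hand":0.078},{"dx":0,"dy":0.03,"dz":0,"rx":0,"ry":0,"rz":0,"hand":0.078},{"dx":0,"dy":0.03,"dz":0,"rx":0,"ry":0,"rz":0,"hand":0.078},{"dx":0,"dy":0,"dz":0,"rx":0,"ry":0,"rz":0,"hand":0.078},{"dx":0,"dy":0,"dz":0,"rx":0,"ry":0,"rz":0,"hand":0.078}]'
python3 - <<'E'
from h import *
np.set_printoptions(precision=4,suppress=True)
s=manip.get_image("scene");t=manip.get_image("top")
k=blob(t,(237,170,262,205),(8,85,150),(20,255,255)); print("canister",plane(t,cen(k),.112),"vs .477 .2092")
k=blob(t,(200,205,222,235),(0,170,150),(6,255,255)); print("cap",plane(t,cen(k),.202),"vs .3947 .3247")
k=blob(t,(232,205,266,240),(0,0,140),(179,45,255)); c,r=cv2.minEnclosingCircle(k.astype(np.float32)); print("jar",r,plane(t,c,.114),"vs .3788 .2245")
k=blob(t,(206,172,232,203),(0,0,110),(179,60,255)); c,r=cv2.minEnclosingCircle(k.astype(np.float32));print("shaker",r,plane(t,c,.094),"vs .4927 .3084")
cv2.imwrite("pics/z.png",np.hstack([cv2.resize(s["frame"][110:290,150:310],(400,450),interpolation=2),cv2.resize(t["frame"][150:260,180:278],(400,450),interpolation=2)])[:,:,::-1])
E
```

```text
clock: 25.97
position: [0.3834, 0.2259, 0.2293]
ee_rot: [-0.003, 0.997, -0.08, 0.006]
contact_force: [1.3, -0.8, -0.6]
width: 0.0778
gripper_force: 0.0
clock: 26.8
position: [0.3412, -0.0137, 0.223]
ee_rot: [-0.0, 0.997, -0.082, -0.0]
contact_force: [0.3, 0.3, 0.2]
width: 0.078
gripper_force: 0.0
canister [0.4808 0.2083 0.112 ] vs .477 .2092
cap [0.3943 0.3145 0.202 ] vs .3947 .3247
jar 13.213922500610352 [0.3784 0.2216 0.114 ] vs .3788 .2245
shaker 9.810029029846191 [0.4848 0.3023 0.094 ] vs .4927 .3084
```

View pics/z.png

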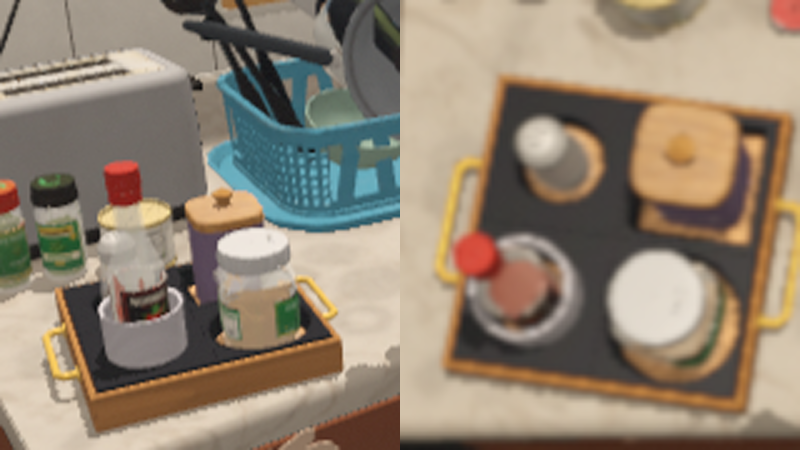

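All four stand in their holders; cap at top (198.6,212.1), shaker dome (214.3,184.2). Checking those two, whose masks were contaminated, and the bystanders.

```bash
python3 - <<'E'
from h import *
np.set_printoptions(precision=4,suppress=True)
t=manip.get_image("top");s=manip.get_image("scene")
print("cap",plane(t,(198.6,212.1),.2),"vs .3947 .3247; shaker",plane(t,(214.3,184.2),.098),"vs .4927 .3084")
k=blob(s,(185,170,210,200),(0,150,70),(10,255,255)); print("cap two-view",tri(t,(198.6,212.1),s,cen(k)))
for n,b in (("before",cv2.imread("pics/top0.png")[:,:,::-1]),("now",t["frame"])):
    c=dict(t,frame=np.ascontiguousarray(b)); k=blob(c,(335,195,362,222),(100,40,60),(130,255,255)); print("med",n,cen(k))
print(manip.get_state()["clock"])
E
```

```text
cap [0.3934 0.321  0.2   ] vs .3947 .3247; shaker [0.4913 0.3078 0.098 ] vs .4927 .3084
cap two-view (array([0.3958, 0.3241, 0.1873]), np.float64(0.0006653476406089274))
med before [349.436  213.5857]Traceback (most recent call last):
  File "<stdin>", line 7, in <module>
  File "h.py", line 22, in blob
    k=max(cv2.findContours(m,cv2.RETR_EXTERNAL,cv2.CHAIN_APPROX_NONE)[0],key=cv2.contourArea)
ValueError: max() iterable argument is empty
```

```bash
python3 -c "
from rig import manip
print(manip.sign_off())"
```

```text
the job is handed in; nothing more can be done
None
```

I handed the job in at about 27 s of the 112 s allowed; the canister, jar, shaker and sauce bottle each measured within about 4 mm of their holder's axis in the last pictures. The medicine bottle and can were never touched, but the arm hid the medicine bottle in the last view, so I couldn't re-check its position; no verdict came back.

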